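# Park the vacuum pump just past its compression peak

## Task

Park the lab's bench vacuum pump: take its flywheel's crank handle in a light but secure grip and turn it slowly clockwise, without forcing it or letting it snap away, until you feel the resistance of the compression peak and die away, and stop there so that the wheel stays put at the top of the stroke when you let go. Then throw the parking lever on the pump's deck fully over to the other side, and leave the things standing about undisturbed.

Things in the scene. Friction and masses are not known exactly. Their poses are not given: they have to be found in the camera images.
- pump: Bench vacuum pump, fixed: white casing 210 mm (x) by 390 mm (y), flat deck 80 mm above the table. Origin under its centre, z up. The flywheel's axis is at y = -70 mm, the parking lever at y = +135 mm of it, both at x = 0.
- wheel: Steel flywheel lying flat on the deck, diameter 150 mm, on a vertical shaft. Origin on the axis, 87 mm above the table; rim top 24 mm above the origin, hub 28 (nut 32); +x points to the crank. Clockwise from above from its start, dead centre lies 1.0 to 2.45 rad ahead, unmarked and unrelated to any visible angle; stops keep it from turning far the other way.
- crank (a point): Middle of the upright crank handle on the flywheel, 58 mm from the axis: a black round sleeve that spins freely, diameter 20 mm, 50 mm tall, middle 146 and top 171 mm above the table; 15 to 30 N of grip holds it without slipping. Dry friction takes about 3 to 4 N here; compression adds up to about 7 N more, peaking about 20 degrees before dead centre.
- diaphragm (a joint): Push of the diaphragm hidden in the casing: 0 until 44 degrees before dead centre, 0.09 mm at dead centre, same after. Far too small to read through the noise. Let go within about 10 degrees of dead centre, where the resistance is back down near the friction alone, the wheel stays put; let go well before, it snaps back; well after, it runs on, by 25 degrees or more.
- lever (a joint): Angle of the parking lever: 0 leaning to the pump's -x side, 1.0 rad (its stop) leaning to its +x side. Starts at 0 to 0.15, stays where it is left, needs about 1 N at the tip.
- lever_tip (a point): Centre of the ball (diameter 26 mm) at the tip of the steel parking lever, which stands on a grey block on the deck. The lever swings in the pump's x-z plane about a pivot 102 mm above the table, 80 mm from the ball; upright, the ball's centre is 182 mm above the table, at its two ends 172 mm.
- dish: Small glass dish on the pump's deck, diameter 48 mm, 14 mm tall; a bystander.
- vial: Amber vial on the pump's deck, diameter 26 mm, 42 mm tall; a bystander.
- stain: Amber stain bottle on the table, diameter 60 mm, 130 mm tall; a bystander.
- beaker: Glass beaker on the table, diameter 70 mm, 90 mm tall; a bystander.
- slidebox: Slide box on the table, 90 by 130 mm, 35 mm tall; a bystander.
- driver: Screwdriver lying on the table; a bystander.
- gel: White jar on the table, diameter 56 mm, 100 mm tall; a bystander.

How it is judged (in metres and radians):
On the way, in this order (a step that is already met when the one before it is completed fails the run):
1. the pump is turned to the top of its compression stroke (diaphragm beyond 0.075 mm) while the lever is still at its first side (value of joint diaphragm above 7.5e-05 m and value of joint lever below 0.35 rad), for 0.3 s.
2. the parking lever is thrown over (value of joint lever above 0.85 rad), for 0.2 s.
At the end, for the whole second after the job is handed in: The wheel, released, rests at the top of the compression stroke (diaphragm pushed beyond 0.075 mm, which is within about 17 degrees of top dead centre), and the parking lever stands beyond 0.85 rad (value of joint diaphragm above 7.5e-05 m and value of joint lever above 0.85 rad and angular speed of wheel below 0.05 rad/s); the robot touches nothing.
It fails at once if the crank handle is squeezed or forced: the fingers bear on the flywheel and handle with more than 90 N in all (both pads' grip and push added up) (contact force between the fingers and wheel above 90 N).
It fails at once if the flywheel is spun, or snaps back or runs on, faster than 3 rad/s (angular speed of wheel above 3 rad/s).
It fails at once if a bystander is moved by more than 30 mm (distance of any of stain, beaker, slidebox, driver, gel, dish, vial from where it was at the start of the episode above 0.03 m).
It also fails if it takes over 69 s, if anything falls off the work surface, if the arm or the gripper's body presses on something with over 40 N, if the wrist force passes 120 N, or if a joint passes its speed limit or range.

## Robot

A 6-joint arm with a two-finger parallel gripper is mounted at the origin on the work surface. World frame = base frame: x ahead of the robot, y to its left, z up, the work surface at z = 0. Lengths are in mm, angles in rad, forces in N, time in s.
With the tool pointing down it reaches from about 400 to 925 mm from the base axis. Payload 12.5 kg.
Tool frame: the origin (TCP) lies midway between the tips of the shut fingers; the grasp point (between the pads) lies 19 mm behind it (env.pinch_z is the z of the grasp point in the tool frame, in mm); z points along the fingers, y is the line along which they close (so a half turn about z gives the same grasp; the last joint's range is limited). The gripper opens to 95 mm and grips with 3 to 60 N. Pads are 20 mm wide; open, the fingers measure 119 mm over their backs; the gripper's body (75 mm by 180 mm) begins 59 mm behind the grasp point.
Start: joints at [-1.307, 0.491, 1.559, -0, 1.092, -0.106], TCP at [225.917, -582.759, 214.661] pointing down, gripper open.
Joint ranges: [-3.1, 3.1], [-0.84, 2.19], [0.05, 2.79], [-1.13, 4.28], [0.06, 2.93], [-2.69, 2.69]. Speed limits (rad/s): [2.22, 2.22, 2.79, 3.14, 3.14, 3.14].

## Interface

Orientations are given as [roll, pitch, yaw] about the fixed x, y, z axes, in that order (R = Rz(yaw) Ry(pitch) Rx(roll)).
In Python, from cell import env, eyes gives the robot as it stands.
- The arm moves only by the shell command python3 -m inch 'ROWS'. ROWS is JSON, a list of rows, each a list of 3 entries, a list of its own where there are three numbers: the shift along the tool's x, y, z in units of 60 mm (1.0 is 60 mm), then the turn about the tool's z in units of 5 degrees (1.0 is 5 degrees), then the closure, from -1 (fully open) to 1 (shut). In form: [[[tx, ty, tz], turn, claw], ...]. A call has exactly 10 rows; each row shifts and turns the commanded pose from where the row before left it, along the tool's axes as they then stand; what a row does not reach is not made up. A row lasts 1/8 s, in which the tool goes at most 62.5 mm and 10.7 degrees, less where a joint would pass 70% of its speed; a pose out of reach is approached as far as the arm can. A call is refused whole if a number of a shift passes 1 or a number of a turn 1, either way. A call with a gripper value outside its range is refused whole. The fingers move at their own pace and stop on an object; the grip force is fixed at half the most. Time passes only in rows, so rows that do not move let the fingers close, or fill a call up. It gives the time, the measured TCP pose, the force, the opening and the grip force at its end, in the units of the state.
- env.state(): the state, without advancing time (a new reading comes with each control period).
- eyes.read_camera(name): name is "scene" or "side" or "wrist"; returns a dict with "pixels" (400x640x3 uint8, red, green, blue), "fx", "fy", "cx", "cy" (pixels), "extrinsics" (4x4, takes a point from world to camera coordinates). Camera axes: x right, y down, z forward; pixel columns grow to the right and rows downward; lengths in mm; the calibration is good to about 2 mm. A picture is of the moment at which its call begins. There is no depth.
- env.job_done(): hands the job in; it is judged then, once.
Trained networks look in a picture, given as the dict that the camera call returned (one of the last four; its "shot" number tells which), for a name from the list of things; names that differ only in an ending like _2 or _b are one class to them, and where a whole thing is asked for, a point or a joint stands for the part that bears it (a point fixed in the world has none). Each returns a list of dicts, best first, with "score" (0 to 1); they miss things now and then, are a little off and sometimes report something else, mostly with a low value. They report only what shows in the picture. A call takes as long as a camera call.
- eyes.boxes_of(name, picture): "centre" ([row, column] in pixels, amid what is visible of it).
- eyes.cut_out(name, picture): "mask" (400x640 bool, what is visible of it) and "centre" ([row, column] in pixels, amid what is visible of it).
- eyes.spot_point(name, picture): "centre" ([row, column] in pixels: a listed point, or the origin of a listed thing).
The state is a dict: "t": time; "joints": joint angles; "qvel": joint speeds; "tau": joint torques, N m; "eef_pos": TCP position; "tcp_rot": TCP orientation; "ft_force": force on the tool from outside, world axes, zero at the start; "moment": the same for the moment, N m; "opening": opening from 0.0 (shut) to 1.0 (fully open); "grip_force": force on a finger pad.
Only numpy, scipy, OpenCV 4.12 (cv2) and the standard library are available. Lean on these libraries where they do the work, as an engineer would, in place of code of your own. Each camera call takes 0.05 s, during which the arm holds its last target. There are 200 camera calls.

## Working session

There is one attempt and no reset: what is moved stays moved. The work goes in short steps, Python scripts to look and compute and a shell command to move; the robot and the scene stay as the last step left them, time stands still between calls to the robot, and variables do not carry over. Pictures are saved under pics/ and viewed, at most 10 in all, crops included, and the job is handed in when it is done.

```bash
ls; mkdir -p pics; cat > h.py <<'E'
import numpy as np, cv2
from cell import env, eyes
def ray(p,rc):
    E=np.array(p["extrinsics"]);R=E[:3,:3];t=E[:3,3]
    d=R.T@np.array([(rc[1]-p["cx"])/p["fx"],(rc[0]-p["cy"])/p["fy"],1]);return -R.T@t,d
def atz(p,rc,z):
    o,d=ray(p,rc);return o+d*(z-o[2])/d[2]
def tri(rays):
    A=0;b=0
    for o,d in rays:
        d=d/np.linalg.norm(d);P=np.eye(3)-np.outer(d,d);A=A+P;b=b+P@o
    return np.linalg.solve(A,b)
def save(p,n): cv2.imwrite("pics/"+n,p["pixels"][:,:,::-1])
E
cat > a.py <<'E'
from h import *
np.set_printoptions(precision=1,suppress=True)
ps={n:eyes.read_camera(n) for n in("scene","side","wrist")}
for n,p in ps.items(): save(p,n+"0.png"); print(n,ray(p,(200,320)))
for k,z in(("crank",146),("wheel",87),("lever_tip",174),("pump",0),("vial",80),("dish",80),("stain",0),("beaker",0),("slidebox",0),("driver",0),("gel",0)):
    rs=[]
    for n,p in ps.items():
        r=eyes.spot_point(k,p)
        if r: print(k,n,round(r[0]["score"],2),np.array(r[0]["centre"]),atz(p,r[0]["centre"],z)[:2]); 
        if r and r[0]["score"]>.4: rs.append(ray(p,r[0]["centre"]))
    if len(rs)>1: print("   tri",tri(rs))
print(env.state())
a=np.hstack([ps["scene"]["pixels"]]); 
E
python3 a.py
```

```text
pics
scene (array([1187.7, -189.8,  935.1]), array([-0.6,  0.2, -0.7]))
side (array([  252.8, -1187.5,  1123.6]), array([ 0.2,  0.7, -0.7]))
wrist (array([ 296.7, -556.3,  384. ]), array([-0.3, -0.1, -1. ]))
crank scene 0.57 [204.9 303.2] [516.  -70.3]
crank side 0.87 [196.9 319.7] [526.4 -70.7]
   tri [523.7 -73.3 151.5]
wheel scene 0.72 [224. 288.] [ 526.4 -121.1]
wheel side 0.82 [220.7 322.1] [ 522.8 -124.8]
   tri [ 523.7 -120.9   83.3]
lever_tip scene 0.53 [188.6 354.2] [517.5  79.6]
lever_tip side 0.47 [164.6 307.8] [517.5  79.2]
   tri [517.5  79.5 173.9]
pump scene 0.83 [239.8 307.6] [535.5 -67. ]
pump side 0.88 [224.7 318.8] [529.  -53.4]
   tri [531.3 -63.    2.5]
vial scene 0.45 [205.3 302.5] [460.8 -62.8]
vial side 0.61 [201.1 300.3] [472.5  -3. ]
   tri [472.4 -57.4 111.7]
dish scene 0.6 [238.9 324.9] [600.8 -29. ]
dish side 0.67 [153.9 269.3] [407.1 308.8]
   tri [486.   41.9 138.7]
stain scene 0.71 [230.1 463.1] [624.5 416.6]
stain side 0.88 [148.4 319.1] [640.  418.9]
   tri [634.8 405.4  12.7]
beaker scene 0.67 [188.3 431.4] [432.6 400.6]
beaker side 0.62 [156.  268.2] [412.  408.8]
   tri [416.1 414.8 -11.7]
slidebox scene 0.76 [249.5 154.8] [ 450.5 -531.5]
slidebox side 0.57 [347.2 331.9] [ 454.3 -535.7]
   tri [ 452.7 -533.2   -0.3]
driver scene 0.87 [293.8 196.4] [ 635.9 -412.3]
driver side 0.6 [304.7 377.2] [ 622.4 -428.1]
   tri [ 627.2 -416.6  -16. ]
gel scene 0.69 [201.9 450. ] [506.4 432.9]
gel side 0.78 [147.8 287.3] [503.5 453.2]
   tri [504.2 435.8   5.3]
{'t': 1.8, 'joints': array([-1.3,  0.5,  1.6, -0. ,  1.1, -0.1]), 'qvel': array([ 0., -0., -0., -0.,  0., -0.]), 'tau': array([ -0. , -61.2, -25.8,   0.1,   0. ,  -0. ]), 'eef_pos': array([ 225.9, -582.8,  214.7]), 'tcp_rot': array([3.1, 0. , 0.4]), 'ft_force': array([ 0.1, -0. ,  0.5]), 'moment': array([ 0., -0.,  0.]), 'grip_force': 0.0, 'opening': 1.0014232856820704}
```

View pics/scene0.png

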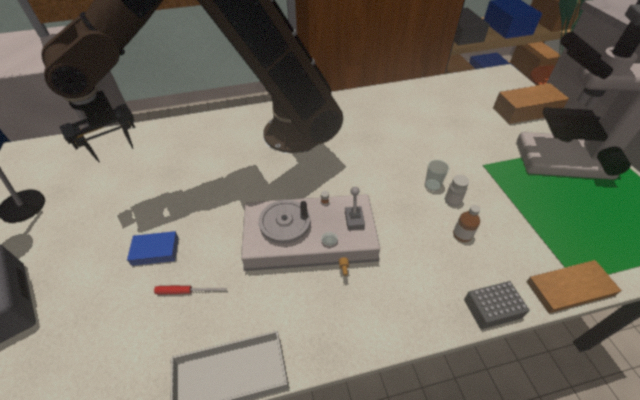

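View pics/side0.png

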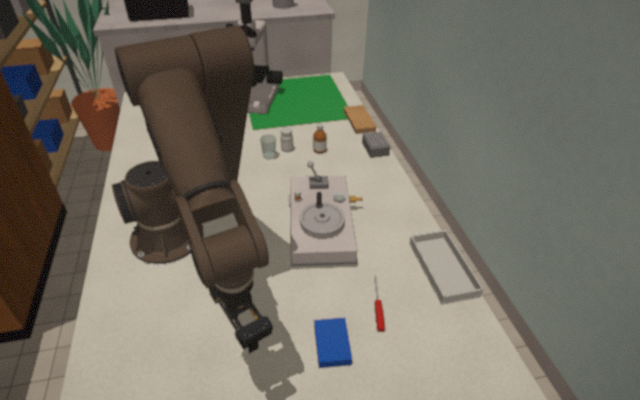

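```bash
cat > go.py <<'E'
import sys; from h import *
def go(x,y,z,yawdeg):
    s=env.state();p=np.array(s["eef_pos"]);R=cv2.Rodrigues
    yaw=s["tcp_rot"][2]; x_=np.array([np.cos(yaw),np.sin(yaw)]);y_=np.array([np.sin(yaw),-np.cos(yaw)])
    d=np.array([x,y,z])-p
    print("pose",p.round(1),np.round(s["tcp_rot"],3),"q6",round(s["joints"][5],2),"t",s["t"],"units",np.round([d[:2]@x_/60,d[:2]@y_/60,-d[2]/60],3),"turn",round((np.degrees(yaw)-yawdeg+180)%360-180,1),"deg (do shifts before turns)")
if __name__=="__main__": go(*map(float,sys.argv[1:]))
E
python3 go.py 520 -130 300 92
python3 - <<'E'
from h import *
d=np.load if 0 else None
p=eyes.read_camera("scene")
print(atz(p,(199,325),110),atz(p,(240,330),87))
E
```

```text
pose [ 225.9 -582.8  214.7] [3.141 0.    0.37 ] q6 -0.11 t 1.8 units [ 7.298 -5.264 -1.422] turn -70.8 deg (do shifts before turns)
[479.37645165   3.96967903 110.        ] [612.99053651 -17.37680056  87.        ]
```

```bash
python3 -m inch '[[[0.4,-0.29,-0.3],0,-1],[[0.75,-0.54,-0.3],0,-1],[[0.75,-0.54,-0.2],0,-1],[[0.75,-0.54,-0.2],0,-1],[[0.75,-0.54,-0.2],0,-1],[[0.75,-0.54,-0.1],0,-1],[[0.75,-0.54,-0.1],0,-1],[[0.75,-0.54,0],0,-1],[[0.75,-0.54,0],0,-1],[[0.75,-0.54,0],0,-1]]' && python3 -m inch '[[[0.15,-0.1,0],-1,0.1],[[0,0,0],-1,0.1],[[0,0,0],-1,0.1],[[0,0,0],-1,0.1],[[0,0,0],-1,0.1],[[0,0,0],-1,0.1],[[0,0,0],-1,0.1],[[0,0,0],-1,0.1],[[0,0,0],-1,0.1],[[0,0,0],-1,0.1]]' && python3 -m inch '[[[0,0,0],-1,0.1],[[0,0,0],-1,0.1],[[0,0,0],-1,0.1],[[0,0,0],-1,0.1],[[0,0,0],0,0.1],[[0,0,0],0,0.1],[[0,0,0],0,0.1],[[0,0,0],0,0.1],[[0,0,0],0,0.1],[[0,0,0],0,0.1]]'
cat > b.py <<'E'
from h import *
import sys
np.set_printoptions(precision=1,suppress=True)
ps={n:eyes.read_camera(n) for n in("scene","side","wrist")}
save(ps["wrist"],sys.argv[1])
for k,z in(("crank",146),("wheel",87),("lever_tip",174),("vial",80),("dish",80)):
    for n,p in ps.items():
        r=eyes.spot_point(k,p)
        if r: print(k,n,round(r[0]["score"],2),np.array(r[0]["centre"]),atz(p,r[0]["centre"],z)[:2])
s=env.state();print(s["t"],s["eef_pos"],s["tcp_rot"],s["opening"],s["ft_force"])
E
python3 b.py w1.png
```

```text
t: 3.1
eef_pos: [515.0, -137.9, 298.9]
tcp_rot: [3.141, -0.0, 0.37]
ft_force: [-0.1, -0.5, 1.2]
opening: 0.999
grip_force: 0.0
t: 4.35
eef_pos: [520.4, -130.7, 298.7]
tcp_rot: [3.141, 0.0, 1.245]
ft_force: [-0.4, 0.7, 0.3]
opening: 0.447
grip_force: 0.0
t: 5.6
eef_pos: [520.5, -130.7, 298.6]
tcp_rot: [3.142, 0.0, 1.591]
ft_force: [-1.0, 0.6, -0.3]
opening: 0.449
grip_force: 0.0
crank scene 0.8 [205.6 304.8] [519.7 -66.5]
crank wrist 0.75 [133.6 331.6] [524.6 -72.6]
wheel scene 0.77 [222.3 284.7] [ 517.6 -129.2]
wheel side 0.83 [222.4 321.7] [ 519.6 -132.5]
wheel wrist 0.6 [173.6 327.5] [ 521.3 -130.3]
lever_tip scene 0.6 [191.4 354.7] [528.3  77.5]
lever_tip side 0.41 [166.3 309.2] [520.3  68.2]
vial scene 0.73 [186.9 433.1] [492.9 358. ]
vial side 0.64 [200.9 300.1] [472.   -1.8]
vial wrist 0.78 [ 67.2 287.1] [466.4   6.2]
dish scene 0.72 [249.9 153.4] [ 514.  -506.1]
dish side 0.57 [199.  340.9] [616.1 -22.6]
dish wrist 0.92 [ 95.5 399.1] [613.5 -25.1]
6.5 [ 520.5 -130.8  298.6] [3.1 0.  1.6] 0.4498818177208337 [-0.3  0.1 -0.9]
```

View pics/w1.png

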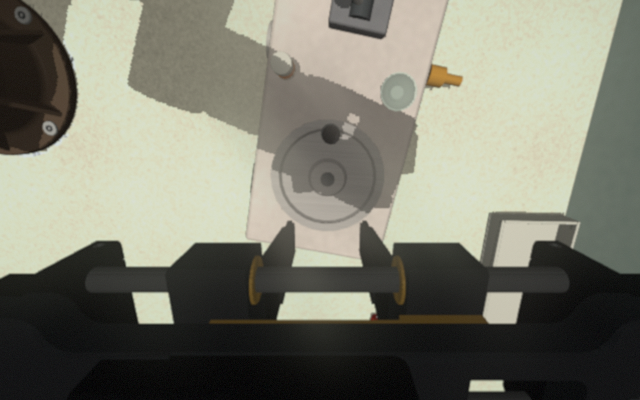

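```bash
python3 - <<'E'
from h import *
p=eyes.read_camera("wrist")
print("hub",atz(p,(179.5,327),119),"disc",atz(p,(175,327.5),111),"L,R",atz(p,(175,271),111),atz(p,(175,383.5),111))
print("cranktop",atz(p,(133,331),171))
E
python3 go.py 522 -69 134 92
```

```text
hub [ 520.59411332 -131.79922899  119.        ] disc [ 521.16028812 -127.50585634  111.        ] L,R [ 447.19289769 -129.03877259  111.        ] [ 594.45590223 -125.98686214  111.        ]
cranktop [523.50566842 -70.73333035 171.        ]
pose [ 520.5 -130.7  298.6] [3.142 0.    1.592] q6 -0.39 t 6.55 units [1.028 0.047 2.744] turn -0.8 deg (do shifts before turns)
```

```bash
python3 -m inch '[[[0.5,0.03,0.1],0,0.1],[[0.48,0.03,0.3],0,0.1],[[0,0,0.4],0,0.1],[[0,0,0.4],0,0.1],[[0,0,0.4],0,0.1],[[0,0,0.35],0,0.1],[[0,0,0.3],0,0.1],[[0,0,0.3],0,0.1],[[0,0,0.2],0,0.1],[[0,0,0],0,0.1]]'
python3 - <<'E'
from h import *
p=eyes.read_camera("wrist");save(p,"w2.png")
E
```

```text
t: 7.8
eef_pos: [522.6, -71.8, 133.1]
tcp_rot: [-3.14, -0.0, 1.592]
ft_force: [-0.8, 0.5, 0.2]
opening: 0.45
grip_force: 0.0
```

View pics/w2.png

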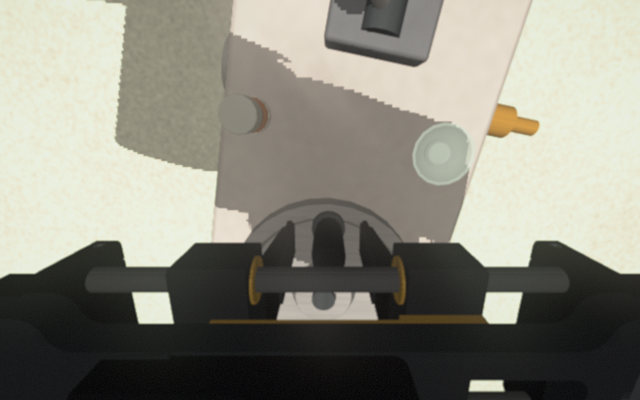

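The handle (columns 312–344, near row 240) stands between the fingers, midway; the vial and dish are clear. Closing.

```bash
python3 -m inch '[[[0,0,0],0,0.5],[[0,0,0],0,0.8],[[0,0,0],0,1],[[0,0,0],0,1],[[0,0,0],0,1],[[0,0,0],0,1],[[0,0,0],0,1],[[0,0,0],0,1],[[0,0,0],0,1],[[0,0,0],0,1]]'
```

```text
t: 9.1
eef_pos: [523.1, -71.9, 133.8]
tcp_rot: [3.141, 0.0, 1.591]
ft_force: [3.9, 2.7, 5.6]
opening: 0.206
grip_force: 30.0
```

```bash
cat > r.py <<'E'
from h import *
F=[];s=env.state()
p=np.array(s["eef_pos"])[:2]-[521.5,-129.5];a=np.arctan2(p[1],p[0]);u=p/np.hypot(*p);t=np.array([u[1],-u[0]])
f=np.array(s["ft_force"])
print("turned %.1f r %.1f  Ftan %.1f Frad %.1f Fz %.1f yaw-phi %.1f q6 %.2f qv %s"%(88-np.degrees(a),np.hypot(*p),-f[:2]@t,f[:2]@u,f[2],np.degrees(s["tcp_rot"][2]-a),s["joints"][5],np.abs(s["qvel"]).max().round(3)))
E
python3 -m inch '[[[-0.001,0.0135,0],0.16,1],[[-0.001,0.0135,0],0.16,1],[[-0.001,0.0135,0],0.16,1],[[-0.001,0.0135,0],0.16,1],[[-0.001,0.0135,0],0.16,1],[[-0.001,0.0135,0],0.16,1],[[-0.001,0.0135,0],0.16,1],[[-0.001,0.0135,0],0.16,1],[[-0.001,0.0135,0],0.16,1],[[-0.001,0.0135,0],0.16,1]]'; python3 r.py
```

```text
t: 10.35
eef_pos: [529.5, -72.3, 133.5]
tcp_rot: [-3.138, -0.0, 1.452]
ft_force: [-2.9, 4.7, 9.6]
opening: 0.205
grip_force: 30.0
turned 6.0 r 57.7  Ftan 3.6 Frad 4.3 Fz 9.6 yaw-phi 1.1 q6 -0.14 qv 0.113
```

```bash
python3 -m inch '[[[-0.001,0.0135,-0.005],0.16,1],[[-0.001,0.0135,-0.005],0.16,1],[[-0.001,0.0135,0],0.16,1],[[-0.001,0.0135,0],0.16,1],[[-0.001,0.0135,0],0.16,1],[[-0.001,0.0135,0],0.16,1],[[-0.001,0.0135,0],0.16,1],[[-0.001,0.0135,0],0.16,1],[[-0.001,0.0135,0],0.16,1],[[-0.001,0.0135,0],0.16,1]]'; python3 r.py
```

```text
t: 11.6
eef_pos: [537.2, -74.2, 133.8]
tcp_rot: [-3.138, -0.0, 1.312]
ft_force: [-3.3, 5.0, 6.4]
opening: 0.209
grip_force: 30.0
turned 13.9 r 57.4  Ftan 4.5 Frad 3.9 Fz 6.4 yaw-phi 1.0 q6 -0.00 qv 0.109
```

```bash
python3 -m inch '[[[0.001,0.0135,0],0.16,1],[[0.001,0.0135,0],0.16,1],[[0,0.0135,0],0.16,1],[[0,0.0135,0],0.16,1],[[0,0.0135,0],0.16,1],[[0,0.0135,0],0.16,1],[[0,0.0135,0],0.16,1],[[0,0.0135,0],0.16,1],[[0,0.0135,0],0.16,1],[[0,0.0135,0],0.16,1]]'; python3 r.py
```

```text
t: 12.85
eef_pos: [545.3, -77.1, 133.8]
tcp_rot: [-3.139, 0.001, 1.172]
ft_force: [-4.6, 2.7, 2.7]
opening: 0.205
grip_force: 30.0
turned 22.4 r 57.6  Ftan 5.3 Frad 0.6 Fz 2.7 yaw-phi 1.6 q6 0.14 qv 0.111
```

```bash
python3 -m inch '[[[0,0.0135,0],0.16,1],[[0,0.0135,0],0.16,1],[[0,0.0135,0],0.16,1],[[0,0.0135,0],0.16,1],[[0,0.0135,0],0.16,1],[[0,0.0135,0],0.16,1],[[0,0.0135,0],0.16,1],[[0,0.0135,0],0.16,1],[[0,0.0135,0],0.16,1],[[0,0.0135,0],0.16,1]]'; python3 r.py
```

```text
t: 14.1
eef_pos: [553.3, -81.2, 133.8]
tcp_rot: [-3.141, 0.001, 1.032]
ft_force: [-5.3, -1.7, -1.0]
opening: 0.202
grip_force: 30.0
turned 31.3 r 57.8  Ftan 3.6 Frad -4.3 Fz -1.0 yaw-phi 2.5 q6 0.28 qv 0.111
```

```bash
python3 -m inch '[[[-0.002,0.0135,0],0.16,1],[[-0.002,0.0135,0],0.16,1],[[-0.001,0.0135,0],0.16,1],[[-0.001,0.0135,0],0.16,1],[[-0.001,0.0135,0],0.16,1],[[-0.001,0.0135,0],0.16,1],[[-0.001,0.0135,0],0.16,1],[[-0.001,0.0135,0],0.16,1],[[-0.001,0.0135,0],0.16,1],[[-0.001,0.0135,0],0.16,1]]'; python3 r.py
```

```text
t: 15.35
eef_pos: [559.6, -86.1, 133.9]
tcp_rot: [-3.141, 0.001, 0.892]
ft_force: [-5.1, -0.0, -0.5]
opening: 0.206
grip_force: 30.0
turned 39.3 r 57.7  Ftan 3.8 Frad -3.4 Fz -0.5 yaw-phi 2.4 q6 0.41 qv 0.107
```

```bash
python3 -m inch '[[[-0.001,0.0135,0],0.16,1],[[-0.001,0.0135,0],0.16,1],[[-0.001,0.0135,0],0.16,1],[[-0.001,0.0135,0],0.16,1],[[-0.001,0.0135,0],0.16,1],[[-0.001,0.0135,0],0.16,1],[[-0.001,0.0135,0],0.16,1],[[-0.001,0.0135,0],0.16,1],[[-0.001,0.0135,0],0.16,1],[[-0.001,0.0135,0],0.16,1]]'; python3 r.py
```

```text
t: 16.6
eef_pos: [565.3, -91.9, 133.9]
tcp_rot: [-3.141, 0.0, 0.753]
ft_force: [-4.6, 1.1, -0.5]
opening: 0.202
grip_force: 30.0
turned 47.4 r 57.7  Ftan 3.8 Frad -2.8 Fz -0.5 yaw-phi 2.5 q6 0.54 qv 0.104
```

```bash
python3 -m inch '[[[-0.001,0.0135,0],0.16,1],[[-0.001,0.0135,0],0.16,1],[[-0.001,0.0135,0],0.16,1],[[-0.001,0.0135,0],0.16,1],[[-0.001,0.0135,0],0.16,1],[[-0.001,0.0135,0],0.16,1],[[-0.001,0.0135,0],0.16,1],[[-0.001,0.0135,0],0.16,1],[[-0.001,0.0135,0],0.16,1],[[-0.001,0.0135,0],0.16,1]]'; python3 r.py
```

```text
t: 17.85
eef_pos: [570.2, -98.5, 134.0]
tcp_rot: [-3.141, 0.0, 0.613]
ft_force: [-4.9, 1.2, -2.2]
opening: 0.205
grip_force: 30.0
turned 55.5 r 57.7  Ftan 3.7 Frad -3.5 Fz -2.2 yaw-phi 2.7 q6 0.67 qv 0.101
```

```bash
python3 -m inch '[[[-0.001,0.0135,0],0.16,1],[[-0.001,0.0135,0],0.16,1],[[-0.001,0.0135,0],0.16,1],[[-0.001,0.0135,0],0.16,1],[[-0.001,0.0135,0],0.16,1],[[-0.001,0.0135,0],0.16,1],[[-0.001,0.0135,0],0.16,1],[[-0.001,0.0135,0],0.16,1],[[-0.001,0.0135,0],0.16,1],[[-0.001,0.0135,0],0.16,1]]'; python3 r.py
```

```text
t: 19.1
eef_pos: [573.8, -105.2, 134.1]
tcp_rot: [-3.14, 0.0, 0.473]
ft_force: [-4.3, 5.8, -2.5]
opening: 0.205
grip_force: 30.0
turned 63.1 r 57.7  Ftan 7.0 Frad -1.5 Fz -2.5 yaw-phi 2.2 q6 0.80 qv 0.102
```

```bash
python3 -m inch '[[[-0.001,0.0135,0],0.16,1],[[-0.001,0.0135,0],0.16,1],[[-0.001,0.0135,0],0.16,1],[[-0.001,0.0135,0],0.16,1],[[-0.001,0.0135,0],0.16,1],[[-0.001,0.0135,0],0.16,1],[[-0.001,0.0135,0],0.16,1],[[-0.001,0.0135,0],0.16,1],[[-0.001,0.0135,0],0.16,1],[[-0.001,0.0135,0],0.16,1]]'; python3 r.py
```

```text
t: 20.35
eef_pos: [576.5, -112.1, 134.1]
tcp_rot: [-3.139, -0.0, 0.334]
ft_force: [-4.1, 11.1, -0.9]
opening: 0.208
grip_force: 30.1
turned 70.5 r 57.7  Ftan 11.8 Frad -0.6 Fz -0.9 yaw-phi 1.6 q6 0.93 qv 0.101
```

```bash
python3 -m inch '[[[-0.001,0.0135,0],0.16,1],[[-0.001,0.0135,0],0.16,1],[[-0.001,0.0135,0],0.16,1],[[-0.001,0.0135,0],0.16,1],[[-0.001,0.0135,0],0.16,1],[[-0.001,0.0135,0],0.16,1],[[-0.001,0.0135,0],0.16,1],[[-0.001,0.0135,0],0.16,1],[[-0.001,0.0135,0],0.16,1],[[-0.001,0.0135,0],0.16,1]]'; python3 r.py
```

```text
t: 21.6
eef_pos: [578.5, -119.7, 134.1]
tcp_rot: [-3.139, -0.001, 0.194]
ft_force: [-0.2, 13.6, -3.1]
opening: 0.203
grip_force: 30.1
turned 78.2 r 57.8  Ftan 13.4 Frad 2.1 Fz -3.1 yaw-phi 1.3 q6 1.06 qv 0.103
```

```bash
python3 -m inch '[[[-0.001,0.0085,0],0.1,1],[[-0.001,0.0085,0],0.1,1],[[-0.001,0.0085,0],0.1,1],[[-0.001,0.0085,0],0.1,1],[[-0.001,0.0085,0],0.1,1],[[-0.001,0.0085,0],0.1,1],[[-0.001,0.0085,0],0.1,1],[[-0.001,0.0085,0],0.1,1],[[-0.001,0.0085,0],0.1,1],[[-0.001,0.0085,0],0.1,1]]'; python3 r.py
```

```text
t: 22.85
eef_pos: [579.1, -124.7, 134.1]
tcp_rot: [-3.139, -0.001, 0.107]
ft_force: [1.4, 14.2, -4.0]
opening: 0.206
grip_force: 30.1
turned 83.3 r 57.8  Ftan 14.0 Frad 2.5 Fz -4.0 yaw-phi 1.4 q6 1.14 qv 0.062
```

```bash
python3 -m inch '[[[0,0.0085,0],0.1,1],[[0,0.0085,0],0.1,1],[[0,0.0085,0],0.1,1],[[0,0.0085,0],0.1,1],[[0,0.0085,0],0.1,1],[[0,0.0085,0],0.1,1],[[0,0.0085,0],0.1,1],[[0,0.0085,0],0.1,1],[[0,0.0085,0],0.1,1],[[0,0.0085,0],0.1,1]]'; python3 r.py
```

```text
t: 24.1
eef_pos: [579.6, -130.0, 134.0]
tcp_rot: [-3.139, -0.001, 0.019]
ft_force: [1.7, 12.1, -4.3]
opening: 0.204
grip_force: 30.1
turned 88.5 r 58.1  Ftan 12.1 Frad 1.6 Fz -4.3 yaw-phi 1.6 q6 1.22 qv 0.062
```

```bash
python3 -m inch '[[[0,0.0085,0],0.1,1],[[0,0.0085,0],0.1,1],[[0,0.0085,0],0.1,1],[[0,0.0085,0],0.1,1],[[0,0.0085,0],0.1,1],[[0,0.0085,0],0.1,1],[[0,0.0085,0],0.1,1],[[0,0.0085,0],0.1,1],[[0,0.0085,0],0.1,1],[[0,0.0085,0],0.1,1]]'; python3 r.py
```

```text
t: 25.35
eef_pos: [579.5, -135.4, 134.0]
tcp_rot: [-3.14, -0.001, -0.068]
ft_force: [0.9, 10.3, -5.2]
opening: 0.204
grip_force: 30.0
turned 93.9 r 58.3  Ftan 10.4 Frad -0.1 Fz -5.2 yaw-phi 2.0 q6 1.30 qv 0.063
```

```bash
python3 -m inch '[[[0,0.0085,0],0.1,1],[[0,0.0085,0],0.1,1],[[0,0.0085,0],0.1,1],[[0,0.0085,0],0.1,1],[[0,0.0085,0],0.1,1],[[0,0.0085,0],0.1,1],[[0,0.0085,0],0.1,1],[[0,0.0085,0],0.1,1],[[0,0.0085,0],0.1,1],[[0,0.0085,0],0.1,1]]'; python3 r.py
```

```text
t: 26.6
eef_pos: [578.9, -141.0, 133.9]
tcp_rot: [-3.14, -0.001, -0.155]
ft_force: [1.0, 6.5, -7.7]
opening: 0.206
grip_force: 30.0
turned 99.3 r 58.5  Ftan 6.5 Frad -0.3 Fz -7.7 yaw-phi 2.5 q6 1.37 qv 0.061
```

```bash
python3 -m inch '[[[0,0.0068,0.001],0.08,1],[[0,0.0068,0.001],0.08,1],[[0,0.0068,0.001],0.08,1],[[0,0.0068,0.001],0.08,1],[[0,0.0068,0.001],0.08,1],[[0,0.0068,0],0.08,1],[[0,0.0068,0],0.08,1],[[0,0.0068,0],0.08,1],[[0,0.0068,0],0.08,1],[[0,0.0068,0],0.08,1]]'; python3 r.py
```

```text
t: 27.85
eef_pos: [577.9, -145.6, 133.8]
tcp_rot: [-3.141, -0.001, -0.224]
ft_force: [0.7, 4.3, -5.7]
opening: 0.207
grip_force: 30.0
turned 103.9 r 58.7  Ftan 4.3 Frad -0.5 Fz -5.7 yaw-phi 3.1 q6 1.44 qv 0.05
```

```bash
python3 -m inch '[[[0,0,0],0,1],[[0,0,0],0,1],[[0,0,0],0,1],[[0,0,0],0,1],[[0,0,0],0,0.5],[[0,0,0],0,0.4],[[0,0,0],0,0.3],[[0,0,0],0,0.2],[[0,0,0],0,0.1],[[0,0,0],0,0.1]]'; python3 r.py; python3 - <<'E'
from h import *
p=eyes.read_camera("wrist");save(p,"w3.png")
E
```

```text
t: 29.1
eef_pos: [577.4, -145.9, 133.9]
tcp_rot: [3.141, -0.0, -0.224]
ft_force: [-0.5, -0.5, 0.4]
opening: 0.448
grip_force: 0.0
turned 104.3 r 58.3  Ftan -0.6 Frad -0.4 Fz 0.4 yaw-phi 3.5 q6 1.44 qv 0.002
```

View pics/w3.png

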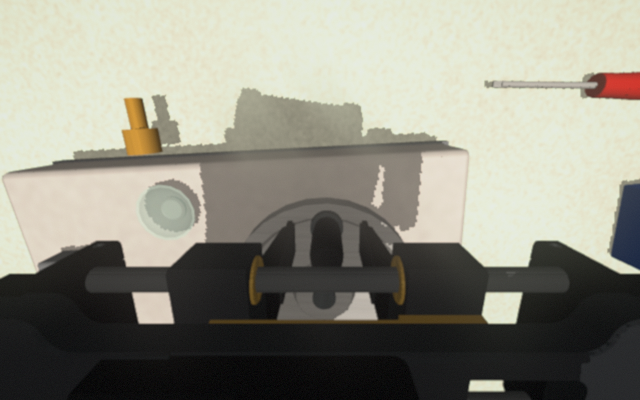

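Handle still centred between the fingers (col 326) after release: the wheel stays put. Rising straight up, shutting the fingers only when clear.

```bash
python3 -m inch '[[[0,0,-0.1],0,0.1],[[0,0,-0.2],0,0.1],[[0,0,-0.3],0,0.1],[[0,0,-0.4],0,0.1],[[0,0,-0.4],0,0.1],[[0,0,-0.4],0,0.1],[[0,0,-0.4],0,0.1],[[0,0,-0.2],-0.5,0.8],[[0,0,0],-0.6,1],[[0,0,0],0,1]]'; python3 b.py w4.png; python3 go.py 462 85 160 -7.4
```

```text
t: 30.4
eef_pos: [577.4, -145.8, 278.8]
tcp_rot: [3.141, -0.001, -0.128]
ft_force: [-0.5, 0.8, 0.5]
opening: 0.188
grip_force: 0.0
crank scene 0.57 [225.4 282.2] [ 573.1 -142.1]
crank side 0.81 [210.7 339.2] [ 572.4 -151.3]
crank wrist 0.64 [188.4 326.9] [ 577.4 -146.9]
wheel scene 0.89 [222.8 285.3] [ 519.9 -127.9]
wheel side 0.93 [220.  319.1] [ 513.7 -119.3]
lever_tip scene 0.64 [189.7 354. ] [521.5  77.7]
lever_tip side 0.59 [166.1 312.7] [532.7  66.8]
lever_tip wrist 0.88 [262.  128.6] [529.7  78.8]
vial scene 0.69 [200.7 324.8] [460.3   8.6]
vial side 0.45 [201.  298.7] [467.1  -1.3]
vial wrist 0.57 [264.4 234.8] [463.6   5.1]
dish scene 0.76 [238.  325.4] [598.2 -26.8]
dish side 0.6 [200.2 339.7] [610.2 -28. ]
dish wrist 0.95 [166.1 230.6] [608.  -21.2]
31.3 [ 577.4 -145.8  278. ] [ 3.1 -0.  -0.1] 0.007699525817980299 [-0.2  1.4 -0.1]
pose [ 577.4 -145.8  278. ] [ 3.141 -0.    -0.128] q6 1.34 t 31.3 units [-2.398 -3.571  1.966] turn 0.1 deg (do shifts before turns)
```

```bash
python3 -m inch '[[[-0.2,-0.3,0],0,1],[[-0.4,-0.6,0],0,1],[[-0.5,-0.7,0],0,1],[[-0.5,-0.7,0],0,1],[[-0.5,-0.7,0.1],0,1],[[-0.3,-0.57,0.2],0,1],[[0,0,0.3],0,1],[[0,0,0.3],0,1],[[0,0,0.2],0,1],[[0,0,0],0,1]]'; python3 b.py w5.png; python3 go.py 462 85 160 -7.4
```

```text
t: 32.55
eef_pos: [461.3, 85.2, 211.5]
tcp_rot: [3.141, 0.001, -0.127]
ft_force: [0.4, 0.1, 0.2]
opening: 0.005
grip_force: 0.0
crank scene 0.67 [226.8 282. ] [ 577.6 -143.5]
crank side 0.87 [209.8 343. ] [ 585.6 -149.8]
crank wrist 0.82 [ 23.1 611. ] [ 578.3 -146.6]
wheel scene 0.76 [222.6 283.6] [ 517.9 -132.6]
wheel side 0.68 [224.2 320.2] [ 512.7 -139.9]
wheel wrist 0.88 [108.4 528.5] [ 520.6 -129.9]
lever_tip scene 0.66 [190.3 351.8] [522.1  70.9]
lever_tip side 0.44 [167.3 309.4] [519.7  62.3]
lever_tip wrist 0.93 [133.8 327.2] [526.3  75.4]
vial scene 0.62 [199.1 320.9] [450.7  -1.5]
vial side 0.5 [202.4 301.3] [474.6 -10.6]
vial wrist 0.81 [176.  395.1] [466.4   7.1]
dish scene 0.7 [239.1 326.9] [603.  -23.7]
dish side 0.6 [200.2 338.8] [607.1 -27.4]
dish wrist 0.55 [ 31.1 414.8] [607.  -20.7]
33.45 [461.9  84.9 211.9] [ 3.1 -0.  -0.1] 0.004243585437922223 [ 0.4 -0.   0.3]
pose [461.9  84.9 211.9] [ 3.142 -0.    -0.128] q6 1.74 t 33.45 units [ 0.002 -0.001  0.865] turn 0.1 deg (do shifts before turns)
```

View pics/w5.png

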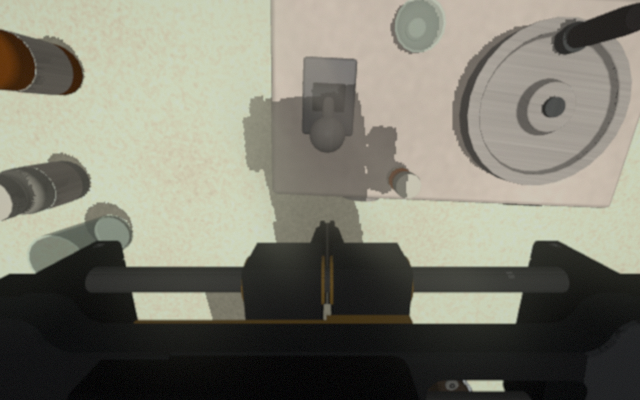

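```bash
python3 -m inch '[[[0,0,0.3],0,1],[[0,0,0.3],0,1],[[0,0,0.27],0,1],[[0.1,0,0],0,1],[[0.2,0,0],0,1],[[0.15,0,0],0,1],[[0.12,0,0],0,1],[[0.12,0,0],0,1],[[0.12,0,0],0,1],[[0.12,0,0],0,1]]'; python3 -m inch '[[[0.1,0,0],0,1],[[0.1,0,0],0,1],[[0.1,0,0],0,1],[[0.1,0,0],0,1],[[0.1,0,0],0,1],[[0.1,0,0],0,1],[[0,0,0],0,1],[[0,0,0],0,1],[[0,0,0],0,1],[[0,0,0],0,1]]'; python3 b.py w6.png
```

```text
t: 34.7
eef_pos: [517.6, 77.8, 159.8]
tcp_rot: [3.141, 0.0, -0.128]
ft_force: [-2.2, 0.6, 0.8]
opening: 0.007
grip_force: 0.7
t: 35.95
eef_pos: [552.9, 73.3, 159.8]
tcp_rot: [3.142, -0.0, -0.128]
ft_force: [0.4, -0.5, -0.6]
opening: 0.005
grip_force: 0.0
crank scene 0.83 [228.9 280.7] [ 583.7 -148.2]
crank side 0.73 [210.5 340.4] [ 576.5 -151.2]
wheel scene 0.78 [224.2 284.7] [ 524.6 -130.6]
wheel side 0.74 [221.5 320.9] [ 518.  -127.7]
wheel wrist 0.86 [211.2 550.2] [ 520.  -131.1]
lever_tip scene 0.64 [202.2 355.6] [567.5  67.3]
lever_tip side 0.39 [161.9 324.6] [579.9  82.5]
lever_tip wrist 0.81 [205.1 329.1] [579.2  67.6]
vial scene 0.45 [200.  323.2] [456.2   4.5]
vial side 0.38 [202.  298.1] [464.   -6.1]
vial wrist 0.6 [146.   38.7] [637.1 319.6]
dish scene 0.65 [238.  324.8] [597.7 -28.5]
dish side 0.65 [223.  318.8] [ 511.2 -126.2]
dish wrist 0.85 [130.4 426.3] [606.8 -22.5]
36.85 [552.9  73.3 159.7] [ 3.1 -0.  -0.1] 0.0033215896782343925 [-0.7  0.1  0. ]
```

View pics/w6.png

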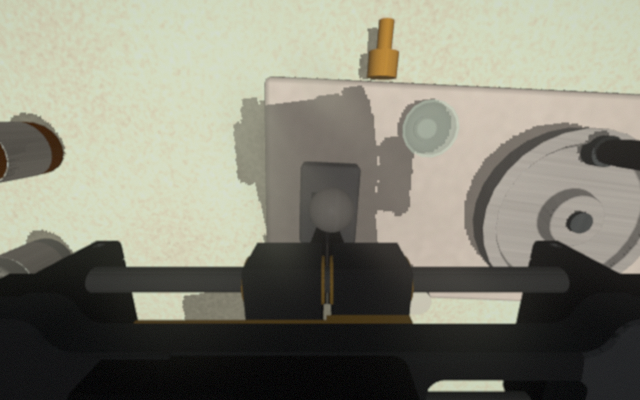

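The ball (row 211, col 331) has moved to x≈579; still short of its stop. Pushing on slowly to feel the stop.

```bash
python3 -m inch '[[[0.02,0,0],0,1],[[0.02,0,0],0,1],[[0.02,0,0],0,1],[[0.02,0,0],0,1],[[0.02,0,0],0,1],[[0.02,0,0],0,1],[[0.02,0,0],0,1],[[0.02,0,0],0,1],[[0.02,0,0],0,1],[[0.02,0,0],0,1]]'
```

```text
t: 38.1
eef_pos: [564.9, 71.7, 159.7]
tcp_rot: [3.142, -0.0, -0.128]
ft_force: [-0.6, 0.5, -0.8]
opening: 0.005
grip_force: 0.5
```

```bash
python3 -m inch '[[[0.01,0,0],0,1],[[0.01,0,0],0,1],[[0.01,0,0],0,1],[[0.01,0,0],0,1],[[0.01,0,0],0,1],[[0.01,0,0],0,1],[[0.005,0,0],0,1],[[0.005,0,0],0,1],[[0.005,0,0],0,1],[[0.005,0,0],0,1]]'
```

```text
t: 39.35
eef_pos: [569.6, 71.1, 159.7]
tcp_rot: [3.141, -0.0, -0.128]
ft_force: [-0.9, -0.1, -0.3]
opening: 0.003
grip_force: 0.5
```

```bash
python3 -m inch '[[[0.01,0,0],0,1],[[0.01,0,0],0,1],[[0.01,0,0],0,1],[[0.01,0,0],0,1],[[0.01,0,0],0,1],[[0.005,0,0],0,1],[[0.005,0,0],0,1],[[0.005,0,0],0,1],[[0.005,0,0],0,1],[[0.005,0,0],0,1]]'; python3 b.py w7.png | grep -E "lever|\["|grep -v -E "vial|dish"
```

```text
t: 40.6
eef_pos: [570.7, 71.0, 159.4]
tcp_rot: [3.141, 0.008, -0.127]
ft_force: [-20.7, 1.9, 8.7]
opening: 0.006
grip_force: 9.9
crank scene 0.9 [226.5 280.7] [ 575.7 -146.7]
crank side 0.66 [207.6 337.5] [ 570.9 -135.6]
wheel scene 0.6 [221.8 285. ] [ 516. -128.]
wheel side 0.86 [221.5 320.1] [ 515.4 -127.1]
wheel wrist 0.96 [229.1 546.7] [ 519.6 -131.7]
lever_tip scene 0.46 [209.2 359.4] [594.2  69.4]
lever_tip side 0.54 [164.9 330.4] [595.8  60.4]
lever_tip wrist 0.97 [206.8 331.6] [596.1  63.9]
41.5 [570.7  71.  159.4] [ 3.1  0.  -0.1] 0.006083960447811795 [-18.4   1.5   8.1]
```

View pics/w7.png

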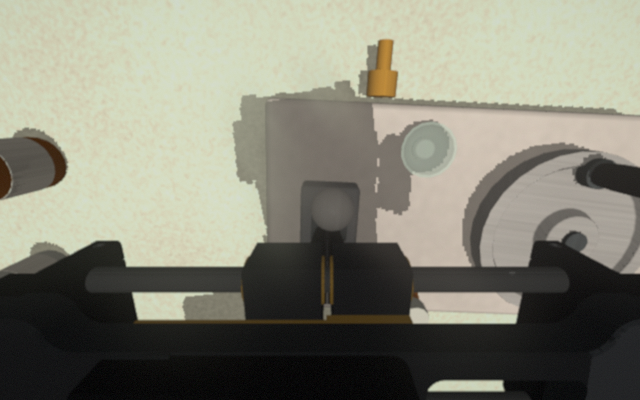

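The stop is felt (20 N), with the ball at x≈596 (row 210, col 331). Backing off, then up.

```bash
python3 -m inch '[[[-0.05,0,0],0,1],[[-0.1,0,0],0,1],[[-0.2,0,0],0,1],[[-0.2,0,0],0,1],[[-0.1,0,0],0,1],[[0,0,-0.3],0,1],[[0,0,-0.4],0,1],[[0,0,-0.4],0,1],[[0,0,-0.4],0,1],[[0,0,0],0,1]]'; python3 b.py w8.png | grep -v -E "vial|dish"
```

```text
t: 42.75
eef_pos: [535.8, 75.6, 251.1]
tcp_rot: [-3.141, -0.003, -0.128]
ft_force: [-0.3, -0.2, 0.4]
opening: 0.005
grip_force: 0.0
crank scene 0.87 [225.3 280.8] [ 571.7 -145.7]
crank side 0.68 [208.4 338.3] [ 572.5 -139.9]
crank wrist 0.95 [121.9 551.3] [ 579.7 -146.3]
wheel scene 0.96 [225.2 285.3] [ 528.7 -129.6]
wheel side 0.74 [222.1 319.1] [ 511.4 -129.3]
wheel wrist 0.75 [172.1 498. ] [ 521.3 -133.1]
lever_tip scene 0.59 [209.8 356.8] [594.4  61.9]
lever_tip side 0.61 [160.7 328.9] [596.8  86.3]
lever_tip wrist 0.83 [134.1 330.6] [596.7  63.3]
43.65 [535.4  75.5 249.7] [ 3.1 -0.  -0.1] 0.00281884548301458 [ 0.2 -0.1 -0.6]
```

View pics/w8.png

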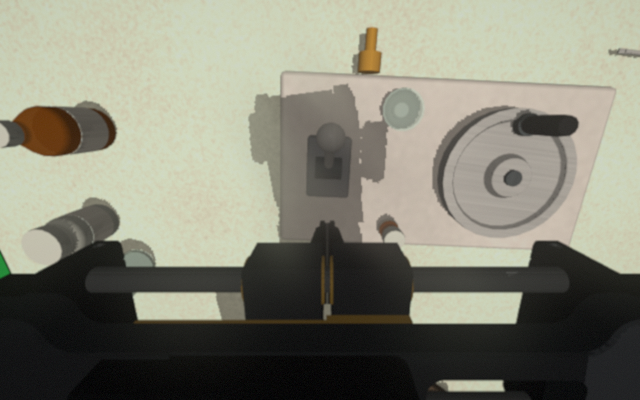

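The lever leans to the +x side (ball at row 135, col 330), the crank is unmoved at (579,-146), and the vial and dish are in place.

```bash
python3 -c "
from cell import env
print(env.job_done())"
```

```text
the job is handed in; nothing more can be done
None
```

I handed the job in at about 44 s: I turned the wheel about 104° clockwise, past the compression peak to where the resistance fell back to friction, and it stayed put on release; I then threw the lever to its stop, and the vial and dish were undisturbed in the last picture (the verdict was not shown).

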